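# Change over the pull-out trays on the joinery bench

### The arm

A 6-joint arm with a two-finger parallel gripper is mounted at the origin on the work surface. World frame = base frame: x ahead of the robot, y to its left, z up, the work surface at z = 0. Lengths are in mm, angles in rad, forces in N, time in s.
With the tool pointing down it reaches from about 325 to 1000 mm from the base axis. Payload 5.1 kg.
Tool frame: the origin (TCP) lies at the very end of the fingers, on their centre line; the grasp point (between the pads) lies 19 mm behind it; z points along the fingers, y is the direction in which the jaws open and shut (so a half turn about z gives the same grasp; the last joint's range is limited). The gripper opens to 85 mm and grips with 20 to 120 N. Pads are 22 mm wide; open, the fingers measure 114 mm over their backs; the gripper's body (76 mm by 85 mm) begins 54 mm behind the grasp point. The pads swing forward as they close: fully open they stand 13 mm farther back than shut.
Start: joints at [-1.335, 0.124, 1.65, -0, 1.367, -0.083], TCP at [203.695, -617.246, 231.322] pointing down, gripper open.
Joint ranges: [-2.61, 2.61], [-1.02, 2.33], [0.03, 2.71], [-1.35, 4.49], [0.32, 2.68], [-2.91, 2.91]. Speed limits (rad/s): [2.57, 2.57, 3.14, 3.14, 3.14, 3.14].

### API

Orientations are given as a rotation vector (axis times angle).
In Python, from station import bot gives the robot as it stands.
- The arm moves only by the shell command python3 -m pendant 'ROWS' [OPENING] [FORCE]. ROWS is JSON, a list of rows, each an object with "dp": the shift along the tool's x, y, z in mm, a list of three; "delta_rot": the turn, a rotation vector about the tool's x, y, z in rad, a list of three. In form: [{"dp": [dx, dy, dz], "delta_rot": [ax, ay, az]}, ...]. A call has 1 to 10 rows; each row shifts and turns the commanded pose from where the row before left it, along the tool's axes as they then stand; what a row does not reach is not made up. A row lasts 1/10 s, in which the tool goes at most 50 mm and 8.59 degrees, less where a joint would pass 70% of its speed; a pose out of reach is approached as far as the arm can. A call with a gripper value outside its range is refused whole. OPENING is the closure, from 0 (fully open) to 1 (shut), set as the call begins (- or left out, the last holds). The fingers move at their own pace and stop on an object; FORCE is the grip in N (left out, the last holds). Time passes only in rows, so rows that do not move let the fingers close. It gives the time, the measured TCP pose, the force and the opening at its end, in the units of the state.
- bot.sense(): the state, without advancing time (a new reading comes with each control period).
- bot.grab_frame(name): name is "scene" or "side" or "wrist"; returns the picture (400x640x3 uint8, red, green, blue); there is no depth.
- bot.camera_params(name): a dict with "fx", "fy", "cx", "cy" (pixels), "dist_coeffs" ([k1, k2, p1, p2, k3] as OpenCV has them; the pictures are not rectified), "rvec" (rotation vector, rad) and "tvec" (3), from world to camera coordinates, as OpenCV has them; the wrist camera has in their place "T_tool_cam" (4x4, takes a point from camera to tool coordinates, whose origin is the TCP and whose axes are the flange's). Camera axes: x right, y down, z forward; pixel columns grow to the right and rows downward; lengths in mm; the calibration is good to about 2 mm. A picture is of the moment at which its call begins: read the wrist's pose just before it. camera_params takes no time and is no camera call.
- bot.hand_in(): hands the job in, once; it reports no verdict.
The state is a dict: "time": time; "joints": joint angles; "dq": joint speeds; "tau": joint torques, N m; "tool_pos": TCP position; "tcp_rot": TCP orientation; "wrist_force": force on the tool from outside, world axes, zero at the start; "moment": the same for the moment, N m; "width": finger opening in mm.
Only numpy, scipy, OpenCV 4.12 (cv2) and the standard library are available. Lean on these libraries where they do the work, as an engineer would, in place of code of your own. Each camera call takes 0.05 s, during which the arm holds its last target.

### The job

On the low wooden tray rack, push the yellow dowel tray, which was left open, fully home, and hook a fingertip behind the front lip of the red screw tray and draw it out along its runners to its stop. Go gently, without forcing either tray, so that the little jar standing in the red tray stays upright in the tray. Lift nothing, leave the blue tray shut and everything else on the bench where it stands.

Things in the scene. Friction and masses are not known exactly. Their poses are not given: they have to be found in the camera images.
- rack: low wooden rack with a clear plastic top, fixed on the table, 240 mm deep (x) by 426 mm wide (y) by 104 mm high, with three bays side by side, 138 mm apart, each with one plastic pull-out tray. Origin at the middle of its lower front edge, on the table (z = 0); x points into the rack, away from its open front, so trays are drawn out along -x; z up. Shut trays stick out 69 mm in front of it
- bay_red: the bay and runners of the red tray (with the tray); any of the three bays. Origin on the table, in the middle of the bay's front edge; axes parallel to the rack's
- bay_yellow: the bay and runners of the yellow tray (with the tray); origin and axes as for the red one
- bay_blue: the bay and runners of the blue tray (with the tray); origin and axes as for the red one
- tray_red_lip (a point): middle of the top edge of the red tray's upright front lip, 67 mm above the table; moves with the tray, axes as the rack's. Lip 100 mm wide (y); its rolled rim reaches 5 mm either side of this point in x. Behind it (+x) is an empty finger pocket open to above, 62 mm long in x, 92 mm wide, floor 22 mm above the table.
- tray_yellow_lip (a point): middle of the top edge of the yellow tray's upright front lip, 67 mm above the table; moves with the tray, axes as the rack's. Lip 100 mm wide (y); its rolled rim reaches 5 mm either side of this point in x. Behind it (+x) is an empty finger pocket open to above, 62 mm long in x, 92 mm wide, floor 22 mm above the table.
- tray_blue_lip (a point): middle of the top edge of the blue tray's upright front lip, 67 mm above the table; moves with the tray, axes as the rack's. Lip 100 mm wide (y); its rolled rim reaches 5 mm either side of this point in x. Behind it (+x) is an empty finger pocket open to above, 62 mm long in x, 92 mm wide, floor 22 mm above the table.
- tray_red (a joint): slide of the red tray on its runners, m: 0 fully home, growing as it is drawn out (along the rack's -x), 0.13 at its hard end stop. About 2.5 N of rubbing; it stays where it is left. At the start 0 to 0.012
- tray_yellow (a joint): slide of the yellow tray on its runners, m: 0 fully home, growing as it is drawn out (along the rack's -x), 0.13 at its hard end stop. About 2.5 N of rubbing; it stays where it is left. At the start left open, 0.05 to 0.10
- tray_blue (a joint): slide of the blue tray on its runners, m: 0 fully home, growing as it is drawn out (along the rack's -x), 0.13 at its hard end stop. About 2.5 N of rubbing; it stays where it is left. At the start 0
- jar_mid (a point): small amber jar with a white cap, 36 mm across and 48 mm tall, loose, 50 g, standing on the floor of the red tray behind its pocket, at first under the rack's clear top; the point is its centre, half-way up, 46 mm above the table; z along its axis
- tin: wax tin, 72 mm across, 45 mm tall, standing loose on the table to the left, nearer the robot than the rack; origin at the centre of its underside
- glue: white glue bottle with an orange cap, 54 mm across, 115 mm tall, standing loose on the table to the left of the trays; origin at the centre of its underside
- screwjar: clear jar of screws with a red lid, 72 mm across, 87 mm tall, standing loose on the table to the right of the trays; origin at the centre of its underside
- drill: green and black cordless drill, about 175 mm long, 75 mm wide, 205 mm tall, standing loose on its battery at the left; origin at the centre of its underside, chuck towards its -x
- knife: black utility knife, 160 mm long, 26 mm wide, 16 mm high, loose on a red folder at the right; origin at the centre of its underside, blade towards +x

How it is judged:
By the outcome, as a careful person would: the job done as asked, in the order asked, and still so for the second after the job is handed in, with the robot touching nothing.
It also fails if it takes over 48 s, if anything falls off the work surface, if the arm or the gripper's body presses on something with over 40 N, if the wrist force passes 120 N, or if a joint passes its speed limit or range.

## Working session

There is one attempt and no reset: what is moved stays moved. The work goes in short steps, Python scripts to look and compute and a shell command to move; the robot and the scene stay as the last step left them, time stands still between calls to the robot, and variables do not carry over. Pictures are saved under pics/ and viewed, and the job is handed in when it is done.

```bash
mkdir -p pics; ls; python3 - <<'E'
from station import bot
import cv2
s=bot.sense()
print(s)
for n in ("scene","side"):
    im=bot.grab_frame(n); cv2.imwrite(f"pics/{n}0.png",im[:,:,::-1])
    print(n,bot.camera_params(n))
print(bot.camera_params("wrist"))
E
```

```text
pics
{'time': 0.0, 'joints': array([-1.33463339e+00,  1.24521942e-01,  1.65167404e+00,  2.57940898e-05,
        1.36752018e+00, -8.25877100e-02]), 'dq': array([ 0.00058219, -0.00118985,  0.0013682 ,  0.0010163 ,  0.00209221,
       -0.00205331]), 'tau': array([-4.52549702e-04, -4.23609746e+01, -3.65453017e+01, -1.20197174e-04,
        6.94203147e-03,  1.03723869e-05]), 'tool_pos': array([ 203.53928341, -616.66163186,  230.04210932]), 'tcp_rot': array([-3.09968700e+00, -4.98230960e-01,  2.16178078e-04]), 'wrist_force': array([-0.9019696 ,  0.84486512, -0.02658683]), 'moment': array([-0.02756722, -0.00232309, -0.01201498]), 'width': 85.42113598833441}
scene {'fx': 512.8268604695107, 'fy': 512.8268604695107, 'cx': 313.7021556388395, 'cy': 204.24308078538016, 'dist_coeffs': array([0.00672116, 0.        , 0.        , 0.        , 0.        ]), 'rvec': array([ 2.16648578,  0.64670851, -0.33334666]), 'tvec': array([-446.75930031, -150.78306765, 2234.29143669])}
side {'fx': 469.8285294222197, 'fy': 469.8285294222197, 'cx': 322.46971765706485, 'cy': 197.80970339008064, 'dist_coeffs': array([-0.11388518,  0.        ,  0.        ,  0.        ,  0.        ]), 'rvec': array([ 0.58779657, -2.75782613,  0.98704406]), 'tvec': array([ 478.49723777,  222.74170438, 1337.83439485])}
{'fx': 275.90011156605794, 'fy': 275.90011156605794, 'cx': 318.1985988550403, 'cy': 200.16655264238895, 'dist_coeffs': array([-0.00812844,  0.        ,  0.        ,  0.        ,  0.        ]), 'T_tool_cam': array([[ 3.52962209e-05, -9.53274890e-01, -3.02104258e-01,
         7.79403082e+01],
       [ 9.99999839e-01, -1.37291057e-04,  5.50049620e-04,
        -9.44313183e-01],
       [-5.65824704e-04, -3.02104229e-01,  9.53274732e-01,
        -1.43242936e+02],
       [ 0.00000000e+00,  0.00000000e+00,  0.00000000e+00,
         1.00000000e+00]])}
```

View pics/scene0.png

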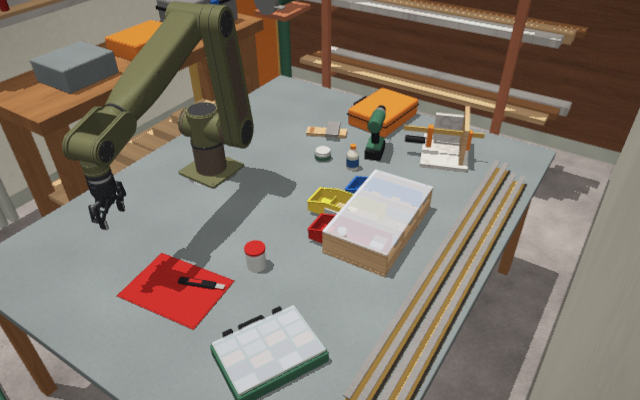

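View pics/side0.png

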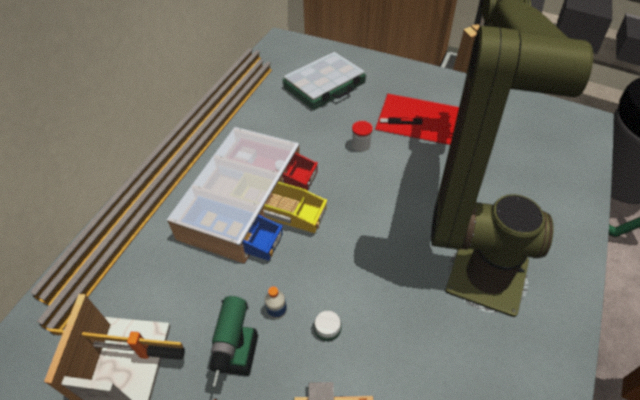

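The scene view shows red at (320,228), yellow at (328,201) and blue at (357,186). The yellow tray is out. I'll enlarge both views.

```bash
python3 - <<'E'
import cv2
a=cv2.imread("pics/scene0.png")[160:280,295:445]; cv2.imwrite("pics/sc_c.png",cv2.resize(a,None,fx=5,fy=5,interpolation=cv2.INTER_CUBIC))
a=cv2.imread("pics/side0.png")[120:265,165:335]; cv2.imwrite("pics/si_c.png",cv2.resize(a,None,fx=4,fy=4,interpolation=cv2.INTER_CUBIC))
E
```

```text
(no output)
```

View pics/sc_c.png

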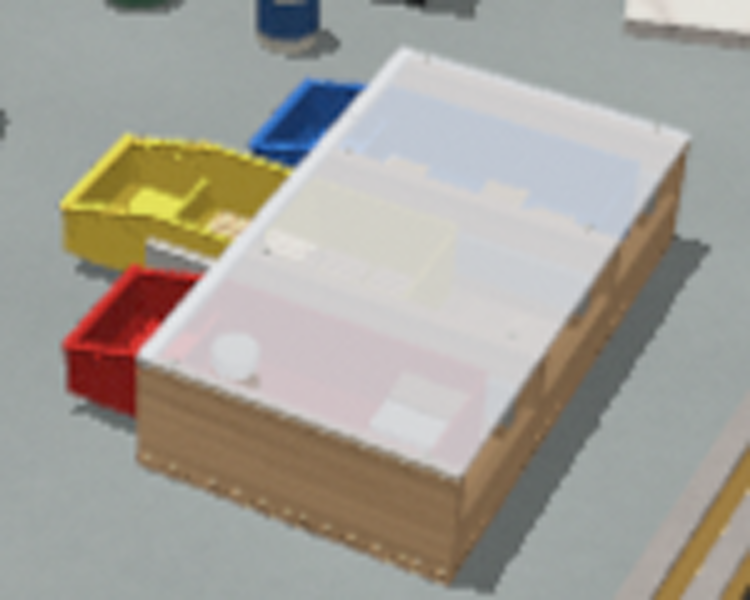

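View pics/si_c.png

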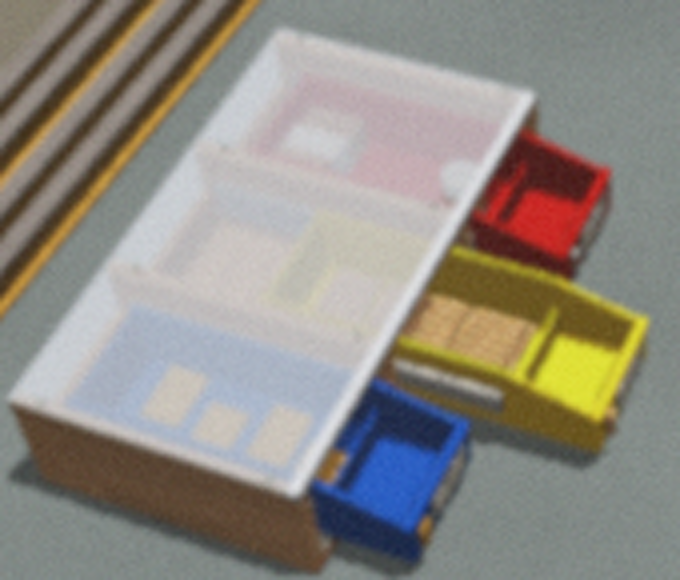

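```bash
cat > h.py <<'E'
import numpy as np, cv2
from scipy.optimize import least_squares
from scipy.spatial.transform import Rotation as R
from station import bot
def proj(n,P):
    c=bot.camera_params(n); K=np.array([[c['fx'],0,c['cx']],[0,c['fy'],c['cy']],[0,0,1]])
    return cv2.projectPoints(np.array(P,float).reshape(-1,1,3),c['rvec'],c['tvec'],K,c['dist_coeffs'])[0].reshape(-1,2)
def back(n,uv,z):
    c=bot.camera_params(n); K=np.array([[c['fx'],0,c['cx']],[0,c['fy'],c['cy']],[0,0,1]])
    r=cv2.undistortPoints(np.array(uv,float).reshape(-1,1,2),K,c['dist_coeffs']).reshape(-1,2)
    M=cv2.Rodrigues(c['rvec'])[0]; o=-M.T@c['tvec']; d=np.c_[r,np.ones(len(r))]@M
    return o+d*((np.array(z)-o[2])/d[:,2])[:,None]
E
python3 - <<'E'
from h import *
un=lambda L,f,x,y:(np.array(L,float)+.5)/f-.5+[x,y]
names=["FL","BL","BR","FR","y-r","y-l","r-r","r-l","b-r","b-l"]
z=[104]*4+[67]*6
sc=un([(405,48),(690,137),(462,478),(140,357),(64,207),(128,137),(66,347),(133,270),(255,143),(310,82)],5,295,160)
si=un([(297,495),(12,402),(280,31),(535,93),(648,320),(602,412),(608,173),(575,267),(468,425),(415,512)],4,165,120)
a=back("scene",sc,z); b=back("side",si,z)
for n,p,q in zip(names,a,b): print(n,p.round(1),q.round(1))
def pts(v):
    x,y,t,sy,sr=v; c,s=np.cos(t),np.sin(t)
    P=[(0,213,104),(240,213,104),(240,-213,104),(0,-213,104)]
    for yb,q in ((0,sy),(-138,sr),(138,0)): P+=[(-74-q,yb-50,67),(-74-q,yb+50,67)]
    P=np.array(P,float); 
    P[:,:2]=P[:,:2]@np.array([[c,s],[-s,c]])+[x,y]; return P
def res(v):
    P=pts(v)
    A=proj("scene",P)-sc; B=proj("side",P)-si
    i=[0,1,2,3,4,6,8]  # side visible r corners first three; keep all
    return np.r_[A.ravel(),B.ravel()]
r=least_squares(res,[650,0,0,70,5],loss='soft_l1',x_scale=[10,10,.1,10,10])
print(r.x.round(3)); print(r.fun.reshape(2,-1,2).round(1).tolist())
E
```

```text
FL [668.4 248.3 104. ] [665.  249.2 104. ]
BL [905.8 258.5 104. ] [898. 265. 104.]
BR [ 931.3 -163.6  104. ] [ 924.8 -156.8  104. ]
FR [ 692.8 -176.6  104. ] [ 689.9 -174.8  104. ]
y-r [528.1 -28.2  67. ] [518.9 -19.1  67. ]
y-l [520.3  72.6  67. ] [514.3  74.5  67. ]
r-r [ 619.9 -160.6   67. ] [ 612.1 -148.    67. ]
r-l [613.1 -63.1  67. ] [593.1 -45.1  67. ]
b-r [608.2 119.2  67. ] [599.2 125.   67. ]
b-l [603.2 213.7  67. ] [598.5 208.1  67. ]
[6.78605e+02 3.64440e+01 5.90000e-02 8.62140e+01 1.96000e+00]
[[[-0.4, -0.3], [0.5, -0.6], [0.1, -0.3], [-0.3, -0.2], [-0.6, -1.3], [-0.4, -0.9], [-0.6, -1.4], [-0.1, -1.5], [-1.8, -0.8], [-1.3, -1.5]], [[-0.3, -0.2], [-1.7, -1.3], [-0.7, -1.4], [-0.2, -0.4], [-0.3, -1.2], [-0.8, 0.4], [0.5, -1.7], [-2.8, -3.8], [0.7, -1.3], [-0.4, 3.7]]]
```

```bash
cat > fit.py <<'E'
E
python3 - <<'E'
from h import *
un=lambda L,f,x,y:(np.array(L,float)+.5)/f-.5+[x,y]
sc=un([(405,48),(690,137),(462,478),(140,357),(64,207),(128,137),(66,347),(133,270),(255,143),(310,82)],5,295,160)
si=un([(297,495),(12,402),(280,31),(535,93),(648,320),(602,412),(608,173),(575,267),(468,425),(415,512)],4,165,120)
def pts(v):
    x,y,t,sy,sr=v; c,s=np.cos(t),np.sin(t)
    P=[(0,213,104),(240,213,104),(240,-213,104),(0,-213,104)]
    for yb,q in ((0,sy),(-138,sr),(138,0)): P+=[(-69-q,yb-50,67),(-69-q,yb+50,67)]
    P=np.array(P,float); P[:,:2]=P[:,:2]@np.array([[c,s],[-s,c]])+[x,y]; return P
w=np.ones((2,10,2)); w[1,[5,7,9]]=0.2
res=lambda v:((np.r_[proj("scene",pts(v))-sc,proj("side",pts(v))-si]).reshape(2,10,2)*w).ravel()
r=least_squares(res,[650,0,0,70,5],loss='soft_l1',x_scale=[10,10,.1,10,10])
print(r.x.round(3)); print(res(r.x).reshape(2,-1,2).round(1).tolist())
s=bot.sense(); M=R.from_rotvec(s['tcp_rot']).as_matrix(); print(M.round(3))
x,y,t,sy,sr=r.x
for n,X,Y in (("yfront",-69-sy-30,0),("redpocket",-64-sr+30,-138)):
    print(n, x+X*np.cos(t)-Y*np.sin(t), y+X*np.sin(t)+Y*np.cos(t))
E
```

```text
[6.7755e+02 3.6671e+01 6.0000e-02 8.9319e+01 4.3650e+00]
[[[-0.7, -0.4], [0.2, -0.8], [-0.1, -0.5], [-0.5, -0.4], [-0.4, -1.2], [-0.2, -0.9], [-0.2, -1.3], [0.3, -1.4], [-0.9, -0.5], [-0.4, -1.2]], [[0.0, 0.0], [-1.5, -1.0], [-0.5, -1.2], [0.0, -0.3], [-0.6, -1.2], [-0.2, 0.1], [-0.0, -1.8], [-0.7, -0.8], [-0.5, -1.6], [-0.3, 0.7]]]
[[ 0.95   0.313 -0.   ]
 [ 0.313 -0.95   0.002]
 [ 0.    -0.002 -1.   ]]
yfront 489.56755109886774 25.410098164131927
redpocket 647.5056841560731 -103.37634609693924
```

```bash
python3 -m pendant '[{"dp":[0,0,0],"delta_rot":[0,0,0.129]},{"dp":[0,0,0],"delta_rot":[0,0,0.129]},{"dp":[21,-41,0],"delta_rot":[0,0,0]},{"dp":[21,-41,0],"delta_rot":[0,0,0]},{"dp":[21,-41,0],"delta_rot":[0,0,0]},{"dp":[21,-41,0],"delta_rot":[0,0,0]},{"dp":[21,-41,0],"delta_rot":[0,0,0]},{"dp":[21,-41,0],"delta_rot":[0,0,0]},{"dp":[21,-41,0],"delta_rot":[0,0,0]},{"dp":[21,-41,0],"delta_rot":[0,0,0]}]' 1 20
python3 -m pendant '[{"dp":[21,-41,0],"delta_rot":[0,0,0]},{"dp":[21,-41,0],"delta_rot":[0,0,0]},{"dp":[21,-41,0],"delta_rot":[0,0,0]},{"dp":[21,-41,0],"delta_rot":[0,0,0]},{"dp":[10,-41,0],"delta_rot":[0,0,0]},{"dp":[0,-20,0],"delta_rot":[0,0,0]},{"dp":[0,0,0],"delta_rot":[0,0,0]},{"dp":[0,0,0],"delta_rot":[0,0,0]}]'
python3 - <<'E'
from h import *
s=bot.sense(); im=bot.grab_frame("wrist"); cv2.imwrite("pics/w1.png",im[:,:,::-1]); print(s['tool_pos'],R.from_rotvec(s['tcp_rot']).as_matrix().round(4).tolist(),s['wrist_force'],s['width'])
E
```

```text
time: 1.1
tool_pos: [351.6, -277.7, 230.9]
tcp_rot: [-3.14, -0.095, 0.0]
wrist_force: [0.3, -1.2, -0.4]
width: 0.2
time: 1.9
tool_pos: [431.4, -49.3, 231.0]
tcp_rot: [3.14, 0.097, -0.001]
wrist_force: [-0.3, 0.1, 0.6]
width: -0.2
[431.4142157  -49.32694315 231.02900119] [[0.9981, 0.0619, -0.0004], [0.0619, -0.9981, -0.0004], [-0.0005, 0.0004, -1.0]] [-0.25853252  0.14811619  0.57025098] -0.1997003511679254
```

View pics/w1.png

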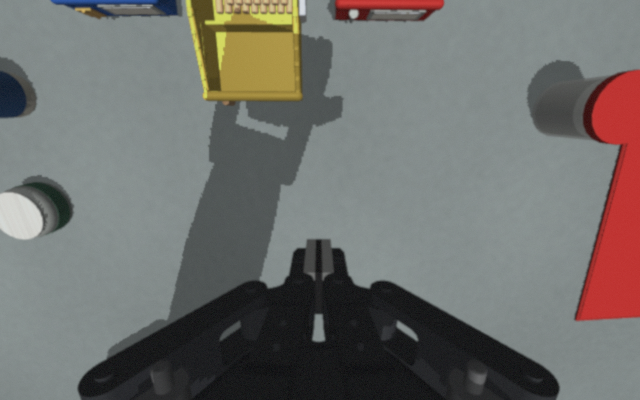

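The wrist view shows the yellow lip's front rim from about (205,98) to (302,98). The red and blue lips are at the top edge of the picture, around rows 5-10. I'll enlarge that part.

```bash
python3 - <<'E'
import cv2
a=cv2.imread("pics/w1.png")[0:120,180:330]; cv2.imwrite("pics/w1c.png",cv2.resize(a,None,fx=5,fy=5,interpolation=cv2.INTER_CUBIC))
a=cv2.imread("pics/w1.png")[0:30,310:460]; cv2.imwrite("pics/w1d.png",cv2.resize(a,None,fx=5,fy=5,interpolation=cv2.INTER_CUBIC))
E
```

```text
(no output)
```

View pics/w1c.png

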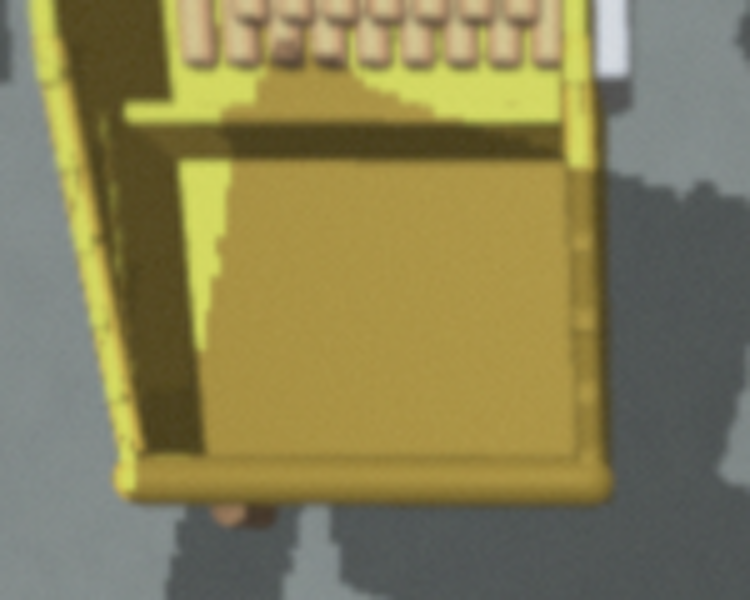

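View pics/w1d.png

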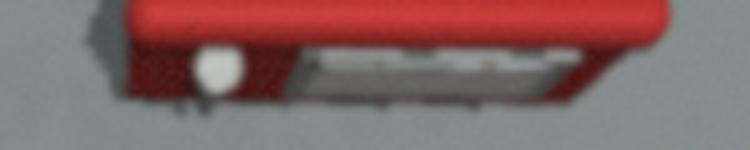

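```bash
cat >> h.py <<'E'
def wback(s,uv,z):
    c=bot.camera_params("wrist"); K=np.array([[c['fx'],0,c['cx']],[0,c['fy'],c['cy']],[0,0,1]])
    r=cv2.undistortPoints(np.array(uv,float).reshape(-1,1,2),K,c['dist_coeffs']).reshape(-1,2)
    T=np.eye(4); T[:3,:3]=R.from_rotvec(s['tcp_rot']).as_matrix(); T[:3,3]=s['tool_pos']; T=T@c['T_tool_cam']
    o=T[:3,3]; d=np.c_[r,np.ones(len(r))]@T[:3,:3].T
    return o+d*((np.array(z)-o[2])/d[:,2])[:,None]
E
python3 - <<'E'
from h import *
s=bot.sense()
un=lambda L,f,x,y:(np.array(L,float)+.5)/f-.5+[x,y]
p=wback(s,np.r_[un([(118,480),(610,480)],5,180,0),un([(118,505),(610,505)],5,180,0),un([(130,40),(668,40)],5,310,0)],[67,67,62,62,62,62])
print(p.round(1))
v=p[0]-p[1]; print(np.linalg.norm(v), np.arctan2(-v[0],v[1]))
v=p[4]-p[5]; print(np.linalg.norm(v), np.arctan2(-v[0],v[1]))
x,y,t=677.55,36.67,.06
for q in p: d=q[:2]-[x,y]; print((d[0]*np.cos(t)+d[1]*np.sin(t)).round(1),(-d[0]*np.sin(t)+d[1]*np.cos(t)).round(1))
E
```

```text
[[ 518.9   76.7   67. ]
 [ 525.   -26.    67. ]
 [ 514.1   79.    62. ]
 [ 520.3  -25.9   62. ]
 [ 607.9  -55.3   62. ]
 [ 614.6 -160.3   62. ]]
102.86153368713676 0.05924556269310739
105.18107379177391 0.06345392300037031
-155.9 49.5
-156.0 -53.4
-160.7 52.0
-160.7 -53.0
-75.0 -87.6
-74.7 -192.8
```

```bash
python3 -m pendant '[{"dp":[30,-32,0],"delta_rot":[0,0,0]},{"dp":[31,-33,0],"delta_rot":[0,0,0]},{"dp":[0,0,45],"delta_rot":[0,0,0]},{"dp":[0,0,45],"delta_rot":[0,0,0]},{"dp":[0,0,45],"delta_rot":[0,0,0]},{"dp":[0,0,30],"delta_rot":[0,0,0]},{"dp":[0,0,15],"delta_rot":[0,0,0]},{"dp":[0,0,0],"delta_rot":[0,0,0]},{"dp":[0,0,0],"delta_rot":[0,0,0]}]'
python3 - <<'E'
from h import *
s=bot.sense(); im=bot.grab_frame("wrist"); cv2.imwrite("pics/w2.png",im[:,:,::-1]); print(s['tool_pos'],s['wrist_force'])
E
```

```text
time: 2.85
tool_pos: [488.9, 18.1, 51.7]
tcp_rot: [3.14, 0.093, 0.0]
wrist_force: [0.3, -0.4, 0.2]
width: -0.5
[488.93739238  18.1365158   51.65360127] [ 0.25536571 -0.40949379  0.21705181]
```

View pics/w2.png

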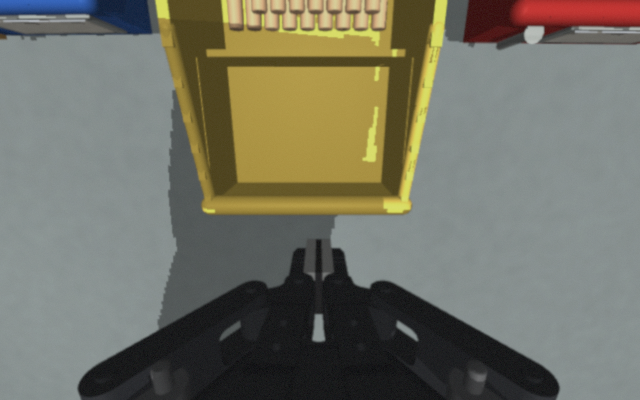

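```bash
python3 -m pendant '[{"dp":[8,0,0],"delta_rot":[0,0,0]},{"dp":[4,0,0],"delta_rot":[0,0,0]},{"dp":[4,0,0],"delta_rot":[0,0,0]},{"dp":[4,0,0],"delta_rot":[0,0,0]},{"dp":[5,0,0],"delta_rot":[0,0,0]},{"dp":[5,0,0],"delta_rot":[0,0,0]},{"dp":[5,0,0],"delta_rot":[0,0,0]},{"dp":[5,0,0],"delta_rot":[0,0,0]},{"dp":[5,0,0],"delta_rot":[0,0,0]},{"dp":[5,0,0],"delta_rot":[0,0,0]}]'
python3 -m pendant '[{"dp":[5,0,0],"delta_rot":[0,0,0]},{"dp":[5,0,0],"delta_rot":[0,0,0]},{"dp":[5,0,0],"delta_rot":[0,0,0]},{"dp":[5,0,0],"delta_rot":[0,0,0]},{"dp":[5,0,0],"delta_rot":[0,0,0]},{"dp":[4,0,0],"delta_rot":[0,0,0]},{"dp":[4,0,0],"delta_rot":[0,0,0]},{"dp":[3,0,0],"delta_rot":[0,0,0]}]'
```

```text
time: 3.9
tool_pos: [538.8, 22.3, 51.2]
tcp_rot: [-3.14, -0.095, 0.0]
wrist_force: [-3.1, -0.0, 3.3]
width: -0.0
time: 4.7
tool_pos: [574.7, 24.4, 51.2]
tcp_rot: [3.14, 0.095, -0.0]
wrist_force: [-2.1, -1.0, 1.5]
width: 0.3
```

```bash
python3 -m pendant '[{"dp":[3,0,0],"delta_rot":[0,0,0]},{"dp":[3,0,0],"delta_rot":[0,0,0]},{"dp":[3,0,0],"delta_rot":[0,0,0]},{"dp":[3,0,0],"delta_rot":[0,0,0]},{"dp":[2,0,0],"delta_rot":[0,0,0]},{"dp":[1,0,0],"delta_rot":[0,0,0]}]'
python3 -m pendant '[{"dp":[1,0,0],"delta_rot":[0,0,0]},{"dp":[1,0,0],"delta_rot":[0,0,0]},{"dp":[1,0,0],"delta_rot":[0,0,0]}]'
python3 - <<'E'
from h import *
s=bot.sense(); im=bot.grab_frame("wrist"); cv2.imwrite("pics/w3.png",im[:,:,::-1]); print(s['tool_pos'],s['wrist_force'])
E
```

```text
time: 5.3
tool_pos: [589.6, 25.3, 51.3]
tcp_rot: [3.14, 0.095, 0.0]
wrist_force: [-2.7, -1.5, -0.3]
width: 0.2
time: 5.6
tool_pos: [592.3, 25.5, 51.3]
tcp_rot: [3.14, 0.095, -0.0]
wrist_force: [-4.2, -1.5, 0.4]
width: -0.2
[592.34297233  25.50886103  51.2983974 ] [-4.24488198 -1.54670753  0.42867814]
```

View pics/w3.png

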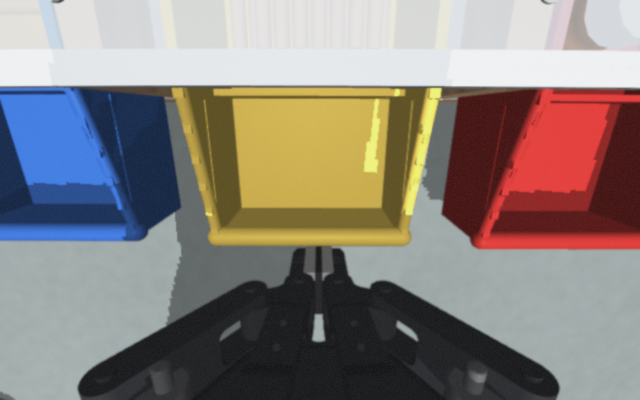

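```bash
python3 -m pendant '[{"dp":[1,0,0],"delta_rot":[0,0,0]},{"dp":[1,0,0],"delta_rot":[0,0,0]}]'
python3 -m pendant '[{"dp":[1,0,0],"delta_rot":[0,0,0]}]'
python3 -m pendant '[{"dp":[1,0,0],"delta_rot":[0,0,0]}]'
```

```text
time: 5.85
tool_pos: [594.3, 25.6, 51.3]
tcp_rot: [3.14, 0.095, -0.0]
wrist_force: [-2.8, -1.2, 0.3]
width: -0.1
time: 5.95
tool_pos: [594.9, 25.7, 51.2]
tcp_rot: [3.14, 0.095, -0.002]
wrist_force: [-6.1, -1.2, 3.2]
width: -0.2
time: 6.05
tool_pos: [595.0, 25.7, 51.2]
tcp_rot: [3.14, 0.096, -0.007]
wrist_force: [-10.3, -2.3, 6.9]
width: -0.2
```

```bash
python3 -m pendant '[{"dp":[-6,0,0],"delta_rot":[0,0,0]},{"dp":[-10,0,0],"delta_rot":[0,0,0]},{"dp":[0,0,-30],"delta_rot":[0,0,0]},{"dp":[0,0,-30],"delta_rot":[0,0,0]},{"dp":[0,35,0],"delta_rot":[0,0,0]},{"dp":[0,45,0],"delta_rot":[0,0,0]},{"dp":[0,45,0],"delta_rot":[0,0,0]},{"dp":[0,7,0],"delta_rot":[0,0,0]},{"dp":[0,0,0],"delta_rot":[0,0,0]},{"dp":[0,0,0],"delta_rot":[0,0,0]}]'
python3 - <<'E'
from h import *
s=bot.sense(); im=bot.grab_frame("wrist"); cv2.imwrite("pics/w4.png",im[:,:,::-1]); print(s['tool_pos'],s['wrist_force'])
E
```

```text
time: 7.05
tool_pos: [588.2, -106.1, 111.2]
tcp_rot: [-3.139, -0.096, -0.0]
wrist_force: [1.1, 0.2, -0.1]
width: -0.2
[ 588.16260147 -106.08881288  111.17427882] [ 1.08491992  0.22305773 -0.05927756]
```

View pics/w4.png

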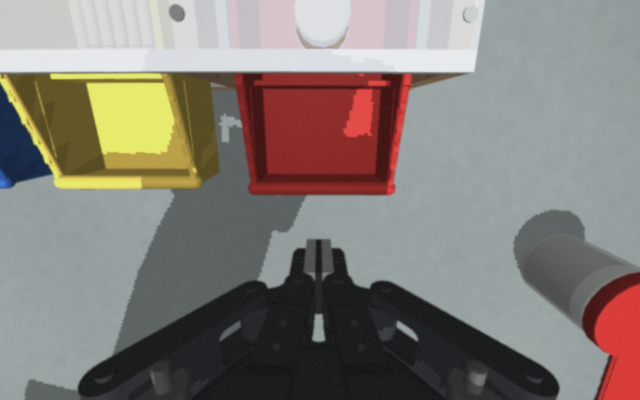

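```bash
python3 - <<'E'
from h import *
s=bot.sense()
p=wback(s,[(249,188),(395,187.5),(322,181),(322,194),(325,83),(325,75),(57,182),(202,182)],[67,67,64,62,67,67,67,67])
x,y,t=677.55,36.67,.06
print(p.round(1))
for q in np.r_[p[:,:2],[s['tool_pos'][:2]]]: d=q-[x,y]; print((d[0]*np.cos(t)+d[1]*np.sin(t)).round(1),(-d[0]*np.sin(t)+d[1]*np.cos(t)).round(1))
E
```

```text
[[ 612.4  -54.4   67. ]
 [ 619.1 -156.9   67. ]
 [ 619.9 -105.4   64. ]
 [ 609.7 -106.1   62. ]
 [ 683.8 -103.1   67. ]
 [ 688.5 -102.7   67. ]
 [ 608.4   80.6   67. ]
 [ 614.7  -21.7   67. ]]
-70.5 -87.0
-70.0 -189.7
-66.1 -138.4
-76.3 -138.5
-2.1 -139.8
2.5 -139.8
-66.3 48.0
-66.2 -54.5
-97.7 -136.8
```

```bash
python3 -m pendant '[{"dp":[27,0,0],"delta_rot":[0,0,0]},{"dp":[27,1,0],"delta_rot":[0,0,0]},{"dp":[0,0,0],"delta_rot":[0,0,0]},{"dp":[0,0,20],"delta_rot":[0,0,0]},{"dp":[0,0,20],"delta_rot":[0,0,0]},{"dp":[0,0,15],"delta_rot":[0,0,0]},{"dp":[0,0,10],"delta_rot":[0,0,0]},{"dp":[0,0,4],"delta_rot":[0,0,0]},{"dp":[0,0,0],"delta_rot":[0,0,0]}]'
python3 - <<'E'
from h import *
s=bot.sense(); im=bot.grab_frame("wrist"); cv2.imwrite("pics/w5.png",im[:,:,::-1]); print(s['tool_pos'],s['wrist_force'])
E
```

```text
time: 8.0
tool_pos: [642.1, -104.4, 42.0]
tcp_rot: [-3.14, -0.096, 0.001]
wrist_force: [0.4, 0.5, 0.1]
width: -0.4
[ 642.06336483 -104.36370341   41.96328257] [0.43902841 0.49598302 0.11069371]
```

View pics/w5.png

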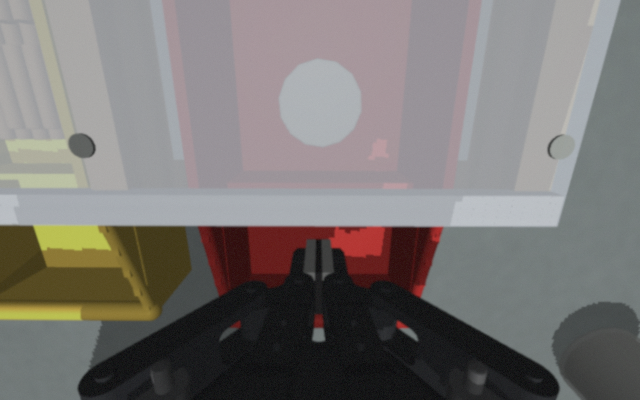

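```bash
python3 -m pendant '[{"dp":[-2,0,0],"delta_rot":[0,0,0]},{"dp":[-2,0,0],"delta_rot":[0,0,0]},{"dp":[-1.5,0,0],"delta_rot":[0,0,0]},{"dp":[-1.5,0,0],"delta_rot":[0,0,0]},{"dp":[-1.5,0,0],"delta_rot":[0,0,0]},{"dp":[-1.5,0,0],"delta_rot":[0,0,0]},{"dp":[-1.5,0,0],"delta_rot":[0,0,0]},{"dp":[-1.5,0,0],"delta_rot":[0,0,0]},{"dp":[-2,0,0],"delta_rot":[0,0,0]},{"dp":[-2,0,0],"delta_rot":[0,0,0]}]'
python3 -m pendant '[{"dp":[-2,0,0],"delta_rot":[0,0,0]},{"dp":[-2,0,0],"delta_rot":[0,0,0]},{"dp":[-3,0,0],"delta_rot":[0,0,0]},{"dp":[-3,0,0],"delta_rot":[0,0,0]},{"dp":[-3,0,0],"delta_rot":[0,0,0]},{"dp":[-3,0,0],"delta_rot":[0,0,0]},{"dp":[-3,0,0],"delta_rot":[0,0,0]},{"dp":[-3,0,0],"delta_rot":[0,0,0]},{"dp":[-3,0,0],"delta_rot":[0,0,0]},{"dp":[-3,0,0],"delta_rot":[0,0,0]}]'
python3 - <<'E'
from h import *
s=bot.sense(); im=bot.grab_frame("wrist"); cv2.imwrite("pics/w6.png",im[:,:,::-1]); print(s['tool_pos'],s['wrist_force'])
E
```

```text
time: 9.05
tool_pos: [625.7, -105.7, 42.4]
tcp_rot: [3.14, 0.095, 0.002]
wrist_force: [3.3, -0.4, -1.7]
width: 0.4
time: 10.05
tool_pos: [597.2, -107.4, 42.4]
tcp_rot: [-3.14, -0.096, -0.0]
wrist_force: [2.6, 1.6, -0.7]
width: -0.1
[ 597.21589997 -107.36779086   42.37546901] [ 2.58006802  1.55058847 -0.744116  ]
```

View pics/w6.png

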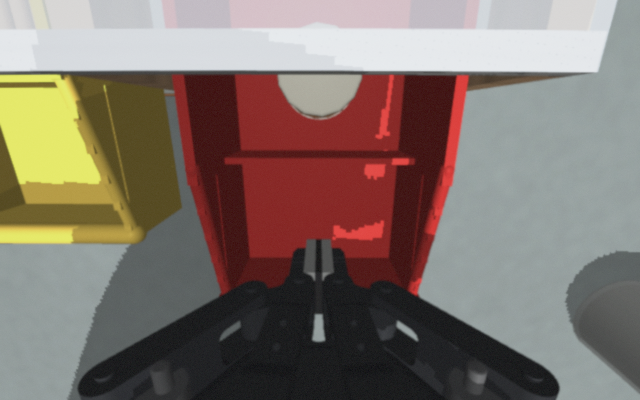

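```bash
python3 -m pendant '[{"dp":[-3,0,0],"delta_rot":[0,0,0]},{"dp":[-3,0,0],"delta_rot":[0,0,0]},{"dp":[-3,0,0],"delta_rot":[0,0,0]},{"dp":[-3,0,0],"delta_rot":[0,0,0]},{"dp":[-3,0,0],"delta_rot":[0,0,0]},{"dp":[-3,0,0],"delta_rot":[0,0,0]},{"dp":[-3,0,0],"delta_rot":[0,0,0]},{"dp":[-3,0,0],"delta_rot":[0,0,0]},{"dp":[-3,0,0],"delta_rot":[0,0,0]},{"dp":[-3,0,0],"delta_rot":[0,0,0]}]'
python3 -m pendant '[{"dp":[-3,0,0],"delta_rot":[0,0,0]},{"dp":[-3,0,0],"delta_rot":[0,0,0]},{"dp":[-3,0,0],"delta_rot":[0,0,0]},{"dp":[-3,0,0],"delta_rot":[0,0,0]},{"dp":[-3,0,0],"delta_rot":[0,0,0]},{"dp":[-3,0,0],"delta_rot":[0,0,0]},{"dp":[-3,0,0],"delta_rot":[0,0,0]},{"dp":[-3,0,0],"delta_rot":[0,0,0]},{"dp":[-3,0,0],"delta_rot":[0,0,0]},{"dp":[-3,0,0],"delta_rot":[0,0,0]}]'
python3 -m pendant '[{"dp":[-3,0,0],"delta_rot":[0,0,0]},{"dp":[-3,0,0],"delta_rot":[0,0,0]},{"dp":[-2,0,0],"delta_rot":[0,0,0]},{"dp":[-2,0,0],"delta_rot":[0,0,0]},{"dp":[-2,0,0],"delta_rot":[0,0,0]},{"dp":[-1.5,0,0],"delta_rot":[0,0,0]},{"dp":[-1,0,0],"delta_rot":[0,0,0]}]'
python3 - <<'E'
from h import *
s=bot.sense(); im=bot.grab_frame("wrist"); cv2.imwrite("pics/w7.png",im[:,:,::-1]); print(s['tool_pos'],s['wrist_force'])
E
```

```text
time: 11.1
tool_pos: [567.3, -109.2, 42.4]
tcp_rot: [-3.14, -0.095, -0.0]
wrist_force: [2.8, 1.7, -0.6]
width: -0.1
time: 12.1
tool_pos: [537.3, -111.0, 42.3]
tcp_rot: [-3.14, -0.095, -0.0]
wrist_force: [2.0, 2.6, 0.1]
width: 0.0
time: 12.8
tool_pos: [522.9, -111.9, 42.3]
tcp_rot: [-3.14, -0.095, 0.0]
wrist_force: [2.3, 1.9, 0.8]
width: -0.1
[ 522.91709704 -111.92730574   42.30968088] [2.3028283  1.8776569  0.80583099]
```

View pics/w7.png

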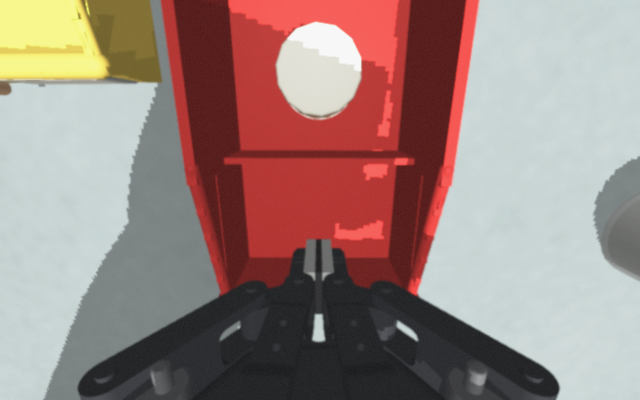

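```bash
python3 -m pendant '[{"dp":[-1.5,0,0],"delta_rot":[0,0,0]},{"dp":[-1.5,0,0],"delta_rot":[0,0,0]},{"dp":[-1.5,0,0],"delta_rot":[0,0,0]},{"dp":[-1.5,0,0],"delta_rot":[0,0,0]},{"dp":[-1,0,0],"delta_rot":[0,0,0]},{"dp":[-1,0,0],"delta_rot":[0,0,0]}]'
python3 -m pendant '[{"dp":[-1,0,0],"delta_rot":[0,0,0]},{"dp":[-1,0,0],"delta_rot":[0,0,0]},{"dp":[-1,0,0],"delta_rot":[0,0,0]}]'
```

```text
time: 13.45
tool_pos: [515.0, -112.4, 42.3]
tcp_rot: [3.14, 0.095, -0.0]
wrist_force: [2.0, 1.4, -0.2]
width: 0.1
time: 13.75
tool_pos: [512.0, -112.6, 42.3]
tcp_rot: [3.14, 0.096, -0.0]
wrist_force: [2.7, 0.8, -0.1]
width: -0.2
```

```bash
python3 -m pendant '[{"dp":[-1,0,0],"delta_rot":[0,0,0]},{"dp":[-1,0,0],"delta_rot":[0,0,0]}]'
python3 -m pendant '[{"dp":[-1,0,0],"delta_rot":[0,0,0]}]'
python3 -m pendant '[{"dp":[-1,0,0],"delta_rot":[0,0,0]}]'
```

```text
time: 13.95
tool_pos: [510.0, -112.7, 42.3]
tcp_rot: [3.14, 0.095, -0.0]
wrist_force: [2.2, 2.2, -0.2]
width: -0.3
time: 14.05
tool_pos: [509.0, -112.7, 42.3]
tcp_rot: [3.14, 0.096, -0.0]
wrist_force: [2.8, 0.6, -1.3]
width: 0.0
time: 14.15
tool_pos: [508.0, -112.8, 42.3]
tcp_rot: [3.14, 0.096, -0.0]
wrist_force: [2.3, 0.8, -0.7]
width: -0.1
```

```bash
python3 -m pendant '[{"dp":[-1,0,0],"delta_rot":[0,0,0]}]'
python3 -m pendant '[{"dp":[-1,0,0],"delta_rot":[0,0,0]}]'
python3 -m pendant '[{"dp":[-1,0,0],"delta_rot":[0,0,0]}]'
```

```text
time: 14.25
tool_pos: [507.0, -112.9, 42.3]
tcp_rot: [3.14, 0.096, -0.0]
wrist_force: [3.8, 0.7, -0.5]
width: -0.2
time: 14.35
tool_pos: [506.0, -112.9, 42.3]
tcp_rot: [-3.14, -0.095, 0.0]
wrist_force: [2.3, 0.5, -0.6]
width: 0.3
time: 14.45
tool_pos: [505.0, -113.0, 42.3]
tcp_rot: [3.14, 0.096, 0.0]
wrist_force: [2.9, 1.1, 0.4]
width: 0.1
```

```bash
python3 -m pendant '[{"dp":[-1,0,0],"delta_rot":[0,0,0]}]'
python3 -m pendant '[{"dp":[-1,0,0],"delta_rot":[0,0,0]}]'
python3 -m pendant '[{"dp":[-1,0,0],"delta_rot":[0,0,0]}]'
```

```text
time: 14.55
tool_pos: [504.4, -113.1, 42.4]
tcp_rot: [3.14, 0.095, 0.002]
wrist_force: [5.1, 1.4, -2.3]
width: 0.2
time: 14.65
tool_pos: [504.4, -113.1, 42.5]
tcp_rot: [3.14, 0.095, 0.006]
wrist_force: [9.8, 2.3, -5.1]
width: -0.4
time: 14.75
tool_pos: [504.4, -113.1, 42.6]
tcp_rot: [3.14, 0.094, 0.01]
wrist_force: [13.3, 2.3, -8.5]
width: 0.3
```

The force rose against a fixed position, so the tray is at its stop. Next I'll free the finger inside the pocket, then raise it.

```bash
python3 -m pendant '[{"dp":[2,0,0],"delta_rot":[0,0,0]},{"dp":[4,0,0],"delta_rot":[0,0,0]},{"dp":[5,0,0],"delta_rot":[0,0,0]},{"dp":[4,0,0],"delta_rot":[0,0,0]},{"dp":[0,0,0],"delta_rot":[0,0,0]},{"dp":[0,0,-20],"delta_rot":[0,0,0]},{"dp":[0,0,-30],"delta_rot":[0,0,0]},{"dp":[0,0,-40],"delta_rot":[0,0,0]},{"dp":[0,0,-40],"delta_rot":[0,0,0]},{"dp":[0,0,-30],"delta_rot":[0,0,0]}]'
python3 -m pendant '[{"dp":[-40,0,0],"delta_rot":[0,0,0]},{"dp":[-40,0,0],"delta_rot":[0,0,0]},{"dp":[0,0,0],"delta_rot":[0,0,0]},{"dp":[0,0,0],"delta_rot":[0,0,0]}]'
python3 - <<'E'
from h import *
s=bot.sense(); print(s['time'],s['tool_pos'],s['wrist_force'])
for n in ("wrist","scene","side"):
    im=bot.grab_frame(n); cv2.imwrite(f"pics/{n}9.png",im[:,:,::-1])
a=cv2.imread("pics/scene9.png")[130:280,270:450]; b=cv2.imread("pics/side9.png")[100:350,165:405]
cv2.imwrite("pics/sc9c.png",cv2.resize(a,None,fx=4,fy=4,interpolation=cv2.INTER_CUBIC))
cv2.imwrite("pics/si9c.png",cv2.resize(b,None,fx=2.4,fy=2.4,interpolation=cv2.INTER_CUBIC))
E
```

```text
time: 15.75
tool_pos: [517.5, -112.5, 205.2]
tcp_rot: [3.139, 0.095, 0.003]
wrist_force: [-0.0, -0.2, -0.0]
width: 0.1
time: 16.15
tool_pos: [436.8, -117.2, 202.4]
tcp_rot: [3.14, 0.094, 0.001]
wrist_force: [0.3, -0.3, -0.4]
width: 0.0
16.15 [ 436.76496823 -117.19905983  202.38689218] [ 0.33618002 -0.30179249 -0.44179225]
```

View pics/wrist9.png

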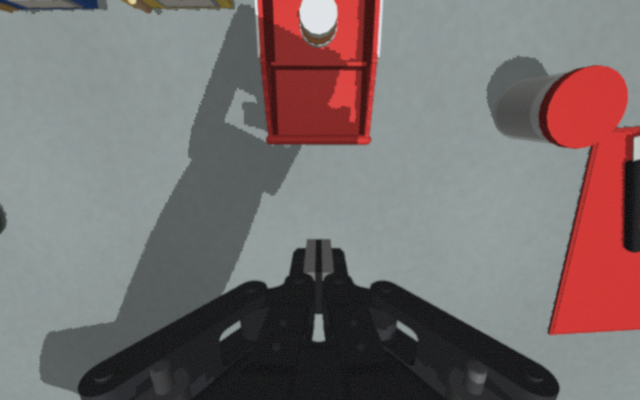

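View pics/sc9c.png

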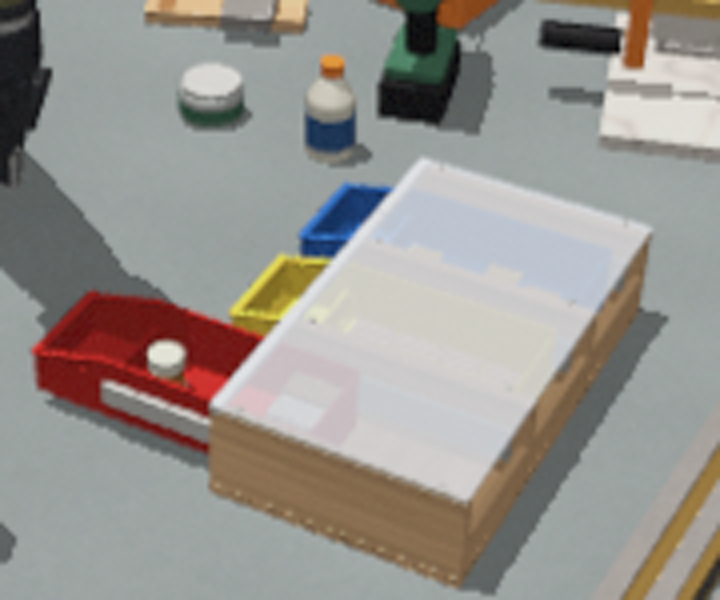

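View pics/si9c.png

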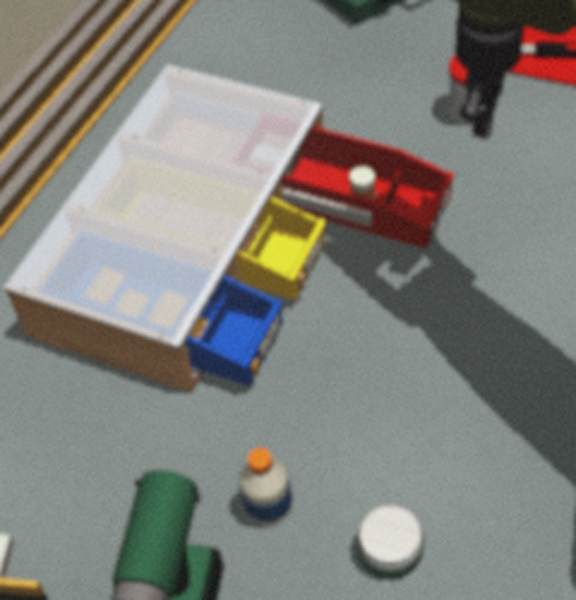

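```bash
python3 - <<'E'
from h import *
s=bot.sense()
p=wback(s,[(267,138.5),(371,138.5)],[67,67])
x,y,t=677.55,36.67,.06
for q in p[:,:2]: d=q-[x,y]; print((d[0]*np.cos(t)+d[1]*np.sin(t)).round(1),(-d[0]*np.sin(t)+d[1]*np.cos(t)).round(1))
bot.hand_in()
E
```

```text
-194.9 -87.6
-194.8 -190.6
the job is handed in; nothing more can be done
```

The yellow tray is pushed fully home and the red tray is drawn out to its stop, in that order. The job was handed in at about 16 s with the arm clear of everything.

- **Yellow tray:** I pushed it with the closed fingertips against the front of its lip. The force rose from about 3 N to 10 N while the fingertips stayed at one point, so it is at its stop. In the last close wrist picture its lip lined up with the blue tray's. I measured it about 2 mm farther out than the nominal home position, which is within the camera calibration.
- **Red tray:** I hooked the fingertips behind its lip and drew it out at 10–30 mm/s against about 2.5 N. The pull ended at a firm stop, where the force reached about 13 N along the pull, with about 8.5 N vertically. The final wrist measurement put the lip at −195 mm in the rack's x; −194 mm corresponds to the full 130 mm of travel.
- **Jar:** it is upright in the red tray in all three final pictures, in the same place relative to the tray throughout the pull.
- **Everything else:** the blue tray is still shut, and the tin, glue and drill show no change in the final pictures. I judged these by eye only. The screw jar and knife also look untouched in the wrist view, but I did not compare them closely with the start.

No checks failed. The first estimates of how far the trays were open, made from the fixed cameras, differed from the wrist camera's by about 3 mm for yellow and 1 mm for red, so I found both end positions by force.

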